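# Weigh a respirator filter canister on the spring balance

## Robot

A 7-joint arm with a two-finger parallel gripper is mounted at the origin on the work surface. World frame = base frame: x ahead of the robot, y to its left, z up, the work surface at z = 0. Lengths are in m, angles in degrees, forces in N, time in s.
With the tool pointing down it reaches from about 0.425 to 0.875 m from the base axis. Payload 4.7 kg.
Tool frame: the origin (TCP) lies on the mounting face of the last link; the fingertips stand 182 mm ahead of it and the grasp point (between the pads) lies 164 mm ahead of it; z points along the fingers, y is the line along which they close (so a half turn about z gives the same grasp; the last joint's range is limited). The gripper opens to 87 mm and grips with 3 to 60 N. Pads are 19 mm wide; open, the fingers measure 117 mm over their backs; the gripper's body (75 mm by 190 mm) begins 51 mm behind the grasp point.
Start: joints at [-71.843, 18.392, -4.016, 83.108, 1.295, 78.541, -3.26], TCP at [0.194, 0.62, 0.405] pointing down, gripper open.
Joint ranges: [-163.93, 163.93], [-17.29, 119.83], [-79.2, 71.16], [3.27, 140.29], [-89.18, 269.18], [5.43, 117.66], [-154.24, 154.24]. Speed limits (degrees/s): [147.25, 147.25, 180, 180, 180, 180, 180].

## Interface

Orientations are given as [roll, pitch, yaw] about the fixed x, y, z axes, in that order (R = Rz(yaw) Ry(pitch) Rx(roll)).
In Python, from cell import env gives the robot as it stands.
- The arm moves only by the tool servo_tool, never from a script. Its argument "plan" is a list of rows, each an object with "xyz": the shift along the tool's x, y, z in cm, a list of three; "twist": the turn, a rotation vector about the tool's x, y, z in degrees, a list of three; "jaw": the closure, from 0 (fully open) to 1 (shut). In form: [{"xyz": [x, y, z], "twist": [wx, wy, wz], "jaw": jaw}, ...]. A call has 1 to 10 rows; each row is the pose to reach, as a shift and turn from the pose commanded when the call began, along the tool's axes at that moment; what a row does not reach only later rows make up. A row lasts 1/12 s, in which the tool goes at most 41.7 mm and 7.16 degrees, less where a joint would pass 70% of its speed; a pose out of reach is approached as far as the arm can. A call with a gripper value outside its range is refused whole. The fingers move at their own pace and stop on an object; "newtons" is the grip in N (left out, the last holds). Time passes only in rows, so rows that repeat a pose let the fingers close. It gives the time, the measured TCP pose, the force, the opening and the grip force at its end, in the units of the state.
- env.get_obs(): the state, without advancing time (a new reading comes with each control period).
- env.read_camera(name): name is "side" or "top"; returns a dict with "img" (384x512x3 uint8, red, green, blue), "camera_matrix" (3x3 intrinsics, pixels), "R" (3x3) and "t" (3): a world point X has camera coordinates R X + t. Camera axes: x right, y down, z forward; pixel columns grow to the right and rows downward; lengths in m; the calibration is good to about 2 mm. A picture is of the moment at which its call begins. There is no depth.
- env.sign_off(): hands the job in; it is judged then, once.
The state is a dict: "time_s": time; "qpos": joint angles; "joint_velocities": joint speeds; "effort": joint torques, N m; "tool_pos": TCP position; "tool_rot": TCP orientation; "force": force on the tool from outside, world axes, zero at the start; "wrist_torque": the same for the moment, N m; "grip_width": finger opening in m; "grasp_force": force on a finger pad.
Only numpy, scipy, OpenCV 4.12 (cv2) and the standard library are available. Lean on these libraries where they do the work, as an engineer would, in place of code of your own. Each camera call takes 0.05 s, during which the arm holds its last target. There are 200 camera calls.

## Task

Weigh the filter canister: lift the weighing pan with the canister standing in it (the pan has a black side grip), hang its wire bail in the hook of the spring balance, and let it down slowly until the balance carries the whole load and the pointer has settled, then let go. Do not jerk the balance, push against it or let the load bounce on it; keep the canister in the pan, leave the pan hanging free and still, and leave the other things on the bench alone.

Things in the scene. Friction and masses are not known exactly. Their poses are not given: they have to be found in the camera images.
- stand: grey laboratory stand with the spring balance, fixed. Origin: on the bench below the hook seat; z up, hook opens to -x. Base plate 12 mm thick, 130 mm wide, x from -50 to +160 mm; upright 12 mm rod at x = 135 mm, 617 mm high; cross arm at 575 mm; flat aluminium balance case 22 x 46 mm over the hook, 355 to 555 mm high, white graduated face on both sides
- hook_seat (a point): bottom of the hook's bowl, where the centre of the bail wire rests; 275 mm up unloaded, goes down with the hook. Hook of 6 mm wire in the stand's x-z plane: tip 29 mm above the seat at x = -26 mm, back on the +x side, shank straight above the seat from 59 mm up. A bail goes in over the tip (wire centre 36 to 50 mm above the seat), along +x to over the seat, then down
- hook (a joint): downward travel of hook and black pointer, m: 0 unloaded, 0.10 at its end stop. Lightly damped spring, 55 N/m: 1 N of load moves it 18 mm. A delicate instrument: the pointer must never travel faster than 0.08 m/s, nor beyond 0.09, nor the hook be forced with more than 12 N
- pan: steel weighing pan: round dish, 100 mm outside diameter, 18 mm high, 5 mm wire bail over it in the pan's y-z plane, side grip to its -x. Origin: centre of its underside; z up. 120 g; with the canister (unknown mass) 190 to 450 g, mass centre nearly below the bail top. Bail half width 56 mm up to 115 mm height, 16 mm at 150, 10 mm at 162, closing at the top at 168 mm
- bail_top (a point): centre of the wire at the top of the bail, where the hook takes it: 168 mm above the pan's underside, in the middle; the bail wire there runs along the pan's y
- pan_grip (a point): centre of the pan's black plastic side grip, a bar 56 mm long (pan's x), 13 mm wide (pan's y), 22 mm high; 94 mm to the pan's -x from the middle and 55 mm above its underside. It is free below and on both sides; the load hangs 94 mm off it, so it needs a firm grip
- canister: grey filter canister, 82 mm diameter, 53 mm high, with a screw spigot 41 mm wide that rises to 67 mm; stands loose in the pan's dish (inside diameter about 86 mm). Origin: centre of its underside; z is up
- spare_canister: bystander: another canister of the same kind standing on the bench; leave it alone. Origin: centre of its underside
- half_mask: bystander: black half mask with two grey filters, about 120 x 180 x 75 mm, lying on the bench; leave it alone. Origin: centre of its underside
- beaker: bystander: empty glass beaker, 90 mm diameter, 110 mm high; leave it alone. Origin: centre of its underside
- brush: bystander: brush 170 mm long lying on the bench; leave it alone
Not all that is in view belongs to the job. Several things look just like the pan: the one meant starts farthest to the robot's right.

How it is judged (in metres and radians):
On the way, in this order (a step that is already met when the one before it is completed fails the run):
1. the pan is lifted clear of the bench in the fingers (height (world z) of pan above 0.03 m and contact force between the fingers and pan above 1 N), for 0.1 s.
2. the bail lies in the hook and the balance takes load while the pan is still held (distance between bail_top and hook_seat below 0.015 m and value of joint hook above 0.01 m and contact force between the fingers and pan above 1 N), for 0.1 s.
At the end, for the whole second after the job is handed in: bail top within 15 mm of the hook seat, pointer still (under 15 mm/s) between 25 and 85 mm, pan hanging over 20 mm above the bench, within 10 degrees of level, slower than 60 mm/s, canister in the pan (within 15 mm of its origin, 14 degrees of upright) (distance between bail_top and hook_seat below 0.015 m and value of joint hook between 0.025 and 0.085 m and velocity of joint hook between -0.015 and 0.015 m/s and height (world z) of pan above 0.02 m and angle between pan's own z axis and vertical below 0.17 rad and linear speed of pan below 0.06 m/s and distance between canister and pan below 0.015 m and angle between canister's own z axis and vertical below 0.25 rad); the robot touches nothing.
It fails at once if the pointer travels faster than 0.08 m/s, down or up (load dropped, snatched or let go under tension) (velocity of joint hook above 0.08 m/s or velocity of joint hook below -0.08 m/s).
It fails at once if the balance is pulled beyond 90 mm of its scale or its hook is forced with more than 12 N (value of joint hook above 0.09 m or contact force between hook and anything else above 12 N).
It fails at once if the robot pushes the balance or its stand with more than 5 N (contact force between any of the arm, the fingers and stand above 5 N).
It fails at once if the canister tips over or leaves the pan (angle between canister's own z axis and vertical above 0.6 rad or distance between canister and pan above 0.04 m).
It fails at once if a bystander is moved (distance of any of spare_canister, half_mask, beaker, brush from where it was at the start of the episode above 0.02 m).
It also fails if it takes over 61 s, if anything falls off the work surface, if the arm or the gripper's body presses on something with over 40 N, if the wrist force passes 120 N, or if a joint passes its speed limit or range.

## Working session

There is one attempt and no reset: what is moved stays moved. The work goes in short steps, Python scripts to look and compute and a tool call to move; the robot and the scene stay as the last step left them, time stands still between calls to the robot, and variables do not carry over. Pictures are saved under pics/ and viewed, at most 10 in all, crops included, and the job is handed in when it is done.

Besides the shell and the picture viewer there is one more tool, called as name([rows], argument=value, ...), one row to a line, values as JSON. servo_tool: Moves the arm, as the interface text tells. Its arguments: {"type":"object","properties":{"plan":{"type":"array","items":{"type":"object","properties":{"xyz":{"type":"array","items":{"type":"number"}},"twist":{"type":"array","items":{"type":"number"}},"jaw":{"type":"number"}}}},"newtons":{"type":"number"}},"required":["plan"]}

```bash
mkdir -p pics; ls; python3 - <<'E'
from cell import env
import cv2,pickle
d={}
for n in("side","top"):
    c=env.read_camera(n);d[n]=c
    cv2.imwrite(f"pics/{n}0.png",cv2.resize(c["img"][:,:,::-1],(800,600),interpolation=cv2.INTER_CUBIC))
    print(n,c["camera_matrix"].tolist(),c["R"].round(3).tolist(),c["t"].round(3).tolist())
pickle.dump(d,open("c0.pkl","wb"))
print(env.get_obs())
E
```

```text
pics
side [[402.6692450545976, 0.0, 249.53455674758573], [0.0, 402.6692450545976, 193.57216759727424], [0.0, 0.0, 1.0]] [[0.919, -0.393, -0.009], [-0.298, -0.682, -0.668], [0.256, 0.617, -0.744]] [-0.472, 0.258, 1.255]
top [[347.50687357166163, 0.0, 257.40127285753596], [0.0, 347.50687357166163, 191.96569258828302], [0.0, 0.0, 1.0]] [[0.004, -1.0, 0.01], [-0.991, -0.005, -0.132], [0.132, -0.009, -0.991]] [-0.003, 0.558, 1.103]
{'time_s': 0.1, 'qpos': array([-71.84365731,  18.43244615,  -4.01241122,  83.16773627,
         1.29600457,  78.54002026,  -3.26219771]), 'joint_velocities': array([ 0.04261071, -0.18515703,  0.03450267, -0.16768881,  0.113874  ,
       -0.12482457,  0.05186789]), 'effort': array([-5.95133570e-04, -4.92572343e+01, -4.06010868e-01, -3.13398921e+01,
       -6.42357557e-02,  3.94345669e-02,  7.01065301e-05]), 'tool_pos': array([0.19382666, 0.62023501, 0.40379857]), 'tool_rot': array([-1.79905070e+02,  7.41090037e-03,  1.62648296e+02]), 'force': array([-0.63902666, -0.39432371,  0.58297592]), 'wrist_torque': array([-0.01571428, -0.00795891,  0.01566014]), 'grasp_force': 0.0, 'grip_width': 0.08677427047755444}
```

View pics/side0.png

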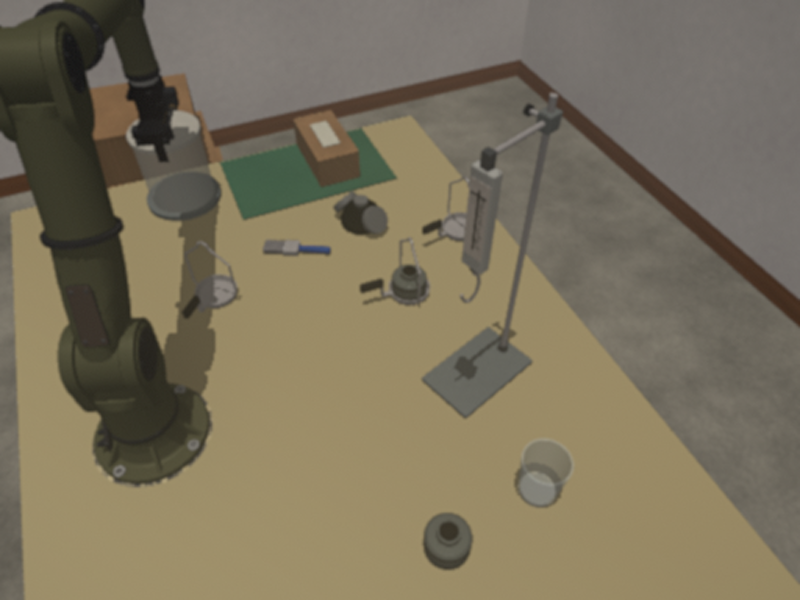

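View pics/top0.png

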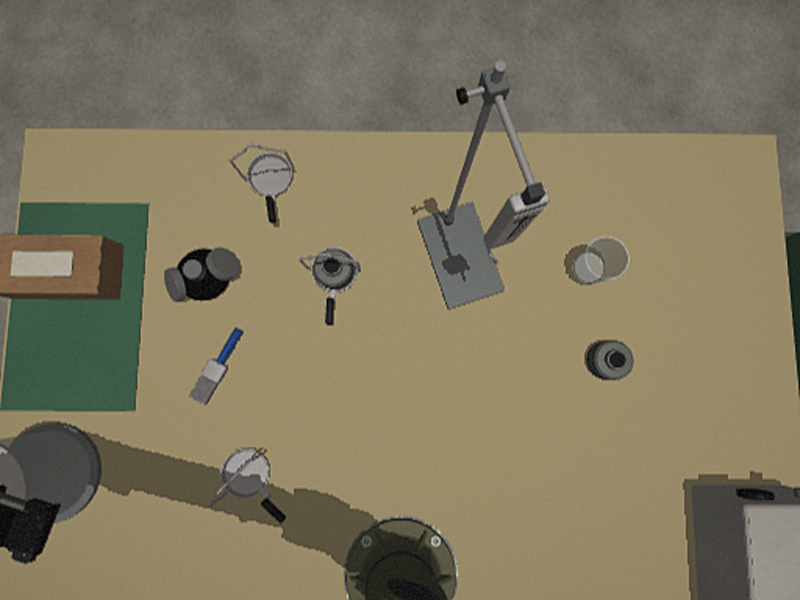

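Both views show three pans with bails. In the top view they are at (270,175) empty, (335,268) with a canister and (247,470) empty. World -y is image right, so the pan at (335,268) is farthest to the robot's right. It also holds the canister. I'll confirm it with one enlarged composite.

```bash
python3 - <<'E'
import cv2,pickle,numpy as np
d=pickle.load(open("c0.pkl","rb"))
def crop(n,x,y,w,h,s):  # native px
    im=d[n]["img"][y:y+h,x:x+w,::-1]; im=cv2.resize(im,None,fx=s,fy=s,interpolation=cv2.INTER_CUBIC)
    im=cv2.convertScaleAbs(im,alpha=1.5,beta=10)
    for k in range(0,w,10):
        cv2.line(im,(k*s,0),(k*s,6 if k%50 else 14),(0,0,255),1)
    for k in range(0,h,10): cv2.line(im,(0,k*s),(6 if k%50 else 14,k*s),(0,0,255),1)
    return im
a=crop("top",185,145,50,75,8)   # 400x600
b=crop("side",225,145,50,75,8)
cv2.imwrite("pics/pan.png",np.hstack([a,b]))
a=crop("top",265,30,100,170,3)
b=crop("side",265,55,100,200,3)
print(a.shape,b.shape)
c=np.zeros((600,800,3),np.uint8);c[:510,:300]=a;c[:,320:620]=b
cv2.imwrite("pics/stand.png",c)
E
```

```text
(510, 300, 3) (600, 300, 3)
```

View pics/pan.png

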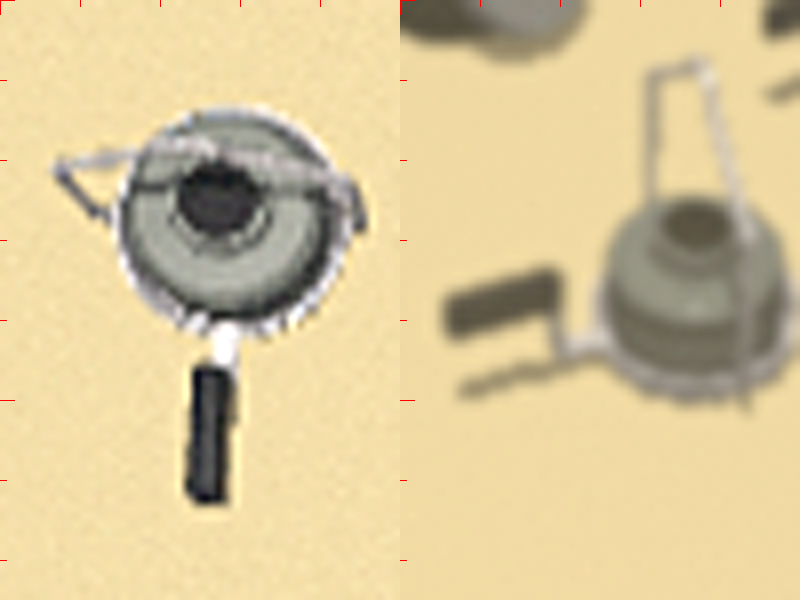

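View pics/stand.png

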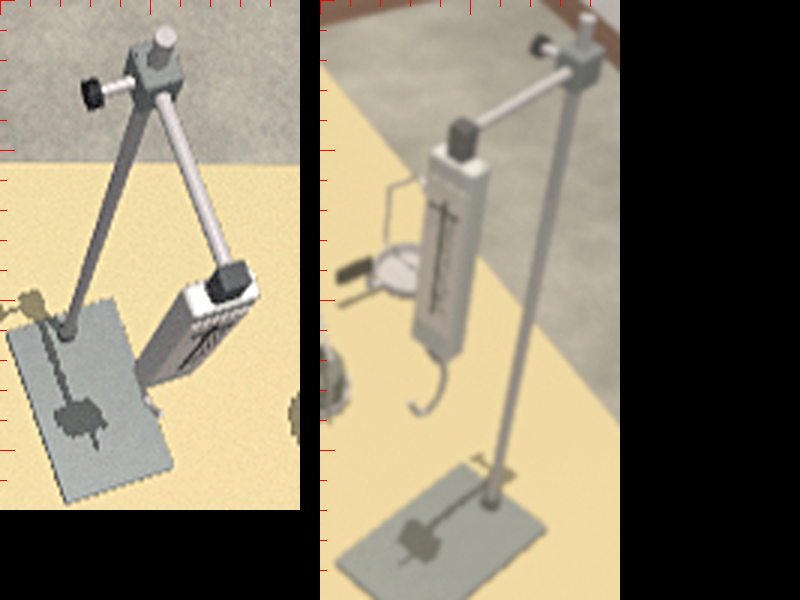

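The crop confirms it: the canister pan is at top native (212,172), with its grip at (211,199) and pointing to image bottom. The stand crop gives the base plate corners, the rod ends and the hook at side native (297,192). Next I'll fit the poses and overlay wireframes to check them.

```bash
cat >h.py <<'E'
import numpy as np,cv2,pickle
from scipy.optimize import least_squares
def proj(c,P):
    q=np.atleast_2d(P)@c["R"].T+c["t"]; q=q@c["camera_matrix"].T
    return q[:,:2]/q[:,2:]
def place(p,P):  # p=x,y,yaw ; P local
    c,s=np.cos(p[2]),np.sin(p[2]);P=np.atleast_2d(P)
    return np.c_[p[0]+c*P[:,0]-s*P[:,1],p[1]+s*P[:,0]+c*P[:,1],P[:,2]]
def fit(d,obs,p0):
    f=lambda p:np.concatenate([(proj(d[n],place(p,np.array(L)/1000))[0]-np.array(u)) for n,L,u in obs])
    r=least_squares(f,p0,loss="soft_l1"); return r.x,f(r.x).reshape(-1,2).round(1).tolist()
th=np.linspace(0,2*np.pi,60)
circ=lambda r,z:np.c_[r*np.cos(th),r*np.sin(th),0*th+z]/1000
bail=np.array([[0,y,z] for y,z in [(-56,18),(-56,115),(-16,150),(-10,162),(0,168),(10,162),(16,150),(56,115),(56,18)]])/1000
def box(cx,cy,cz,a,b,c):
    return [np.array([[cx+i*a,cy+j*b,cz+k*c] for i,j in((-1,-1),(1,-1),(1,1),(-1,1),(-1,-1))])/1000 for k in(-.5,.5) for a,b in[(a/2,b/2)]] if 0 else \
     [np.array([[cx+i*a/2,cy+j*b/2,cz+k*c/2] for i,j in((-1,-1),(1,-1),(1,1),(-1,1),(-1,-1))])/1000 for k in(-1,1)]
PAN=[circ(50,0),circ(50,18),bail]+box(-94,0,55,56,13,22)
HOOK=np.array([[-26,0,304],[-20,0,285],[-10,0,277],[0,0,275],[12,0,280],[18,0,292],[15,0,315],[0,0,334],[0,0,355]])/1000
STAND=[HOOK]+box(0,0,455,22,46,200)+box(55,0,6,210,130,12)+[np.array([[135,0,12],[135,0,617]])/1000]
def draw(d,n,parts,p,im,x,y,s,col):
    for L in parts:
        u=((proj(d[n],place(p,L))-[x,y]+.5)*s).astype(int)
        cv2.polylines(im,[u.reshape(-1,1,2)],False,col,1)
E
python3 - <<'E'
from h import *
d=pickle.load(open("c0.pkl","rb"))
o=[("top",(160,65,12),(266.7,141)),("top",(160,-65,12),(301.7,129.3)),("top",(-50,-65,12),(322.7,185.7)),("top",(-50,65,12),(287.3,197.7)),
("top",(135,0,12),(287.7,141)),("top",(135,0,617),(320,42)),
("side",(-50,65,12),(270.7,242.7)),("side",(160,65,12),(312.7,209.3)),("side",(160,-65,12),(340.3,231)),("side",(-50,-65,12),(297.6,266.2)),
("side",(135,0,617),(354.3,60.5)),("side",(0,0,272),(300,193)),("side",(-26,0,304),(295.7,189))]
s,r=fit(d,o,[.7,-.1,.3]);print(s,np.degrees(s[2]),r)
o=[("top",(-94,0,66),(211.2,199.1)),("top",(0,0,18),(214.1,172.8)),("top",(0,0,67),(212.3,170)),("side",(-94,0,58),(237.9,182.9)),("side",(0,0,67),(261.9,172.8))]
p,r=fit(d,o,[.6,.1,0]);print(p,np.degrees(p[2]),r)
np.save("poses.npy",[s,p])
for nm,pt,q in(("seat",(0,0,.275),s),("grip",(-.094,0,.055),p),("bail",(0,0,.168),p)):print(nm,place(q,pt))
W=[]
for n,(x,y) in(("top",(185,145)),("side",(225,145))):
    im=cv2.resize(d[n]["img"][y:y+75,x:x+50,::-1],None,fx=8,fy=8,interpolation=cv2.INTER_CUBIC);draw(d,n,PAN,p,im,x,y,8,(0,0,255));W.append(cv2.resize(im,(300,450)))
c=np.zeros((450,800,3),np.uint8);c[:,:600]=np.hstack(W)
x,y=285,150;im=cv2.resize(d["side"]["img"][y:y+112,x:x+50,::-1],None,fx=4,fy=4,interpolation=cv2.INTER_CUBIC);draw(d,"side",STAND,s,im,x,y,4,(0,0,255));c[:448,600:]=im
cv2.imwrite("pics/ov.png",c)
E
```

```text
[ 0.60959007 -0.1460654   0.33426062] 19.15172292500602 [[0.0, -0.5], [0.8, -0.6], [1.0, 0.1], [-0.0, 0.6], [-0.6, 0.3], [0.8, 0.7], [-1.5, -1.1], [-0.6, -1.1], [0.9, -0.9], [0.6, 0.6], [-0.2, 0.1], [1.0, -1.5], [-0.3, -0.6]]
[ 0.62518197  0.14537698 -0.00764282] -0.43790155462311914 [[0.1, -0.1], [-0.2, -0.1], [-0.2, -0.1], [-0.1, -0.1], [-0.0, 0.8]]
seat [[ 0.60959007 -0.1460654   0.275     ]]
grip [[0.53118472 0.1460954  0.055     ]]
bail [[0.62518197 0.14537698 0.168     ]]
```

View pics/ov.png

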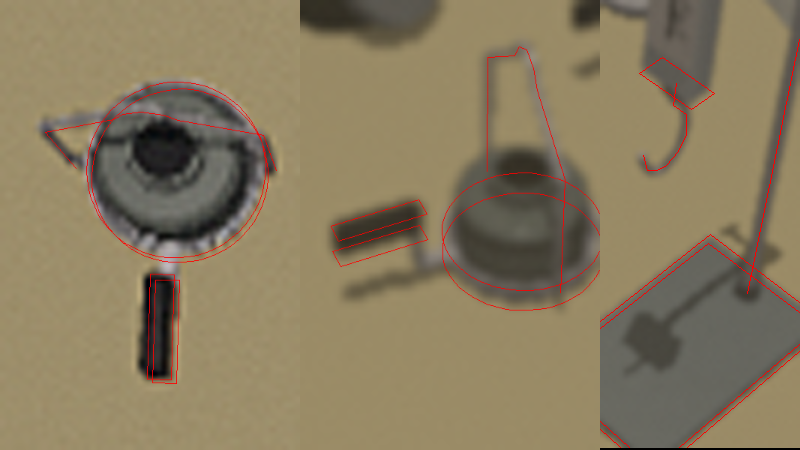

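Stand overlay fits. The pan needs a small yaw and y correction, so I'll refit it on the grip silhouette and the bail in both views.

```bash
cat >>h.py <<'E'
from scipy.spatial.transform import Rotation as Ro
def go(tcp,yaw,rpy=None):
    from cell import env
    o=env.get_obs();R=Ro.from_euler("xyz",o["tool_rot"],degrees=True)
    T=Ro.from_euler("xyz",rpy or [180,0,yaw],degrees=True)
    print("shift cm",(R.inv().apply(np.array(tcp)-o["tool_pos"])*100).round(2),"twist",(R.inv()*T).as_rotvec(degrees=True).round(2),"t",o["time_s"])
E
python3 - <<'E'
from h import *
d=pickle.load(open("c0.pkl","rb"));s,p0=np.load("poses.npy")
G=np.vstack(box(-94,0,55,56,13,22))
m={}
for n,(x0,x1,y0,y1) in(("top",(205,217,187,210)),("side",(229,246,177,190))):
    im=d[n]["img"].astype(int).sum(2);b=im[y0:y1,x0:x1];lo,hi=np.percentile(b,5),np.percentile(b,95)
    M=(b<(lo+hi)/2).astype(np.uint8)
    k,l,st,ce=cv2.connectedComponentsWithStats(M);i=1+st[1:,4].argmax();yy,xx=np.nonzero(l==i)
    u,S,v=np.linalg.svd(np.c_[xx,yy]-[xx.mean(),yy.mean()],full_matrices=False)
    m[n]=(xx.mean()+x0,yy.mean()+y0,np.degrees(np.arctan2(v[0,1],v[0,0]))%180,st[i,4]);print(n,m[n])
def hull(n,p):
    h=cv2.convexHull((proj(d[n],place(p,G))*256).astype(np.float32));M=cv2.moments(h)
    a=.5*np.arctan2(2*M["mu11"],M["mu20"]-M["mu02"])
    return M["m10"]/M["m00"]/256,M["m01"]/M["m00"]/256,np.degrees(a)%180,M["m00"]/65536
def f(p):
    r=[]
    for n in m:
        h=hull(n,p);r+=[h[0]-m[n][0],h[1]-m[n][1],((h[2]-m[n][2]+90)%180-90)/10]
    r+=list((proj(d["top"],place(p,[0,0,.067]))[0]-[211.8,169.5])/2)+list((proj(d["side"],place(p,[0,0,.067]))[0]-[261.4,172.3])/2)
    return np.array(r)
from scipy.optimize import least_squares
r=least_squares(f,p0,diff_step=1e-3);p=r.x;print(p,np.degrees(p[2]),f(p).round(2));print(hull("top",p),hull("side",p))
np.save("poses.npy",[s,p]);g=place(p,[-.094,0,.055])[0];print("grip",g,"bail",place(p,[0,0,.168]))
go(g+[0,0,.164+.07],180+np.degrees(p[2]))
E
```

```text
top (np.float64(210.7191011235955), np.float64(199.0), np.float64(93.17005952666698), np.int32(89))
side (np.float64(237.3764705882353), np.float64(182.58823529411765), np.float64(165.43469927372564), np.int32(85))
[ 0.62583176  0.14765723 -0.02225543] -1.2751421080419412 [-0.13  0.12 -0.09  0.18  0.01 -0.3  -0.18  0.1   0.19  0.42]
(210.58530487189608, 199.12275499022982, np.float64(92.30367759509824), 88.41396187630016) (237.56050735394163, 182.59668662598332, np.float64(162.39760765906243), 108.73765255522449)
grip [0.53185504 0.14974907 0.055     ] bail [[0.62583176 0.14765723 0.168     ]]
shift cm [-46.29 -34.81  11.54] twist [-1.000e-01 -1.000e-02 -1.608e+01] t 0.1
```

servo_tool([
  {"xyz": [-3.5, -2.6, 0], "twist": [0, 0, -1], "jaw": 0},
  {"xyz": [-7, -5.3, 0], "twist": [0, 0, -2], "jaw": 0},
  {"xyz": [-10, -7.5, 0], "twist": [0, 0, -4], "jaw": 0},
  {"xyz": [-13, -9.8, 0], "twist": [0, 0, -6], "jaw": 0},
  {"xyz": [-16, -12, 0], "twist": [0, 0, -8], "jaw": 0},
  {"xyz": [-19, -14.3, 0], "twist": [0, 0, -10], "jaw": 0},
  {"xyz": [-22, -16.5, 0], "twist": [0, 0, -12], "jaw": 0},
  {"xyz": [-25, -18.8, 0], "twist": [0, 0, -14], "jaw": 0},
  {"xyz": [-28, -21, 0], "twist": [0, 0, -16], "jaw": 0},
  {"xyz": [-31, -23.3, 0], "twist": [0, 0, -16], "jaw": 0},
], newtons=60)

```text
time_s: 0.93
tool_pos: [0.4209, 0.3039, 0.4045]
tool_rot: [180.0, -0.0, 178.7]
force: [0.6, 0.5, 0.1]
grip_width: 0.0868
grasp_force: 0.0
```

```bash
python3 - <<'E'
from h import *
go([.5319,.1497,.219+.07],178.7)
E
```

```text
shift cm [-11.44 -15.17  11.55] twist [ 0.   -0.01  0.05] t 0.9333
```

servo_tool([
  {"xyz": [-2.3, -3, 0], "twist": [0, 0, 0], "jaw": 0},
  {"xyz": [-4.6, -6, 1], "twist": [0, 0, 0], "jaw": 0},
  {"xyz": [-6.9, -9.1, 3], "twist": [0, 0, 0], "jaw": 0},
  {"xyz": [-9.2, -12.1, 5], "twist": [0, 0, 0], "jaw": 0},
  {"xyz": [-11.3, -15, 7.5], "twist": [0, 0, 0], "jaw": 0},
  {"xyz": [-11.3, -15, 10], "twist": [0, 0, 0], "jaw": 0},
  {"xyz": [-11.3, -15, 11.5], "twist": [0, 0, 0], "jaw": 0},
  {"xyz": [-11.3, -15, 11.5], "twist": [0, 0, 0], "jaw": 0},
])

```text
time_s: 1.6
tool_pos: [0.5283, 0.1516, 0.2855]
tool_rot: [-179.8, -0.4, 178.5]
force: [-1.1, 0.9, -0.3]
grip_width: 0.0872
grasp_force: 0.0
```

```bash
python3 - <<'E'
from h import *
from cell import env
go([.5319,.1497,.219],178.7)
W=[]
for n,x,y in(("top",170,140),("side",215,120)):
    c=env.read_camera(n);W.append(cv2.resize(cv2.convertScaleAbs(c["img"][y:y+90,x:x+66,::-1],alpha=1.5),None,fx=6,fy=6,interpolation=cv2.INTER_CUBIC))
cv2.imwrite("pics/pre.png",np.hstack(W))
E
```

```text
shift cm [-0.42 -0.15  6.65] twist [-0.2  -0.42 -0.17] t 1.6
```

View pics/pre.png

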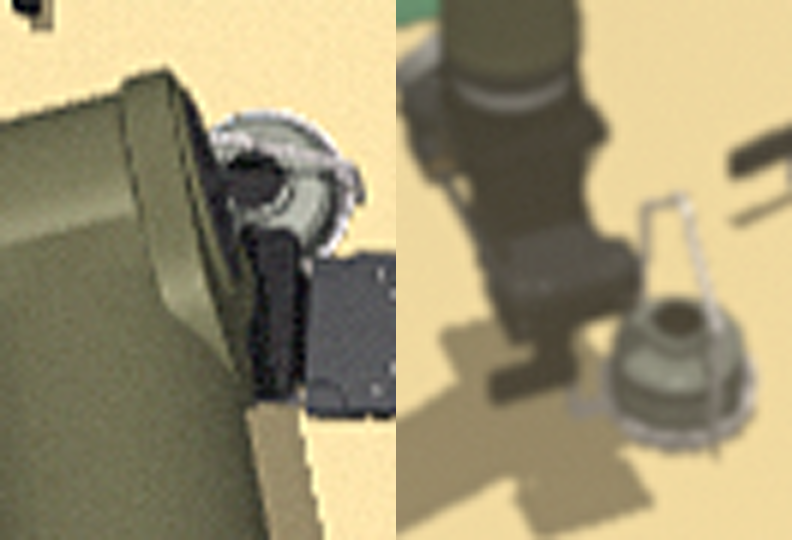

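The picture shows the fingers directly above the bar (side crop (530,385)) and the body clear of the bail. Descending.

servo_tool([
  {"xyz": [0, -0.1, 0.5], "twist": [0, 0, 0], "jaw": 0},
  {"xyz": [0, -0.1, 1.5], "twist": [0, 0, 0], "jaw": 0},
  {"xyz": [0, -0.1, 3], "twist": [0, 0, 0], "jaw": 0},
  {"xyz": [0, -0.1, 4.5], "twist": [0, 0, 0], "jaw": 0},
  {"xyz": [0, -0.1, 5.8], "twist": [0, 0, 0], "jaw": 0},
  {"xyz": [0, -0.1, 6.6], "twist": [0, 0, 0], "jaw": 0},
  {"xyz": [0, -0.1, 7], "twist": [0, 0, 0], "jaw": 0},
  {"xyz": [0, -0.1, 7], "twist": [0, 0, 0], "jaw": 0},
  {"xyz": [0, -0.1, 7], "twist": [0, 0, 0], "jaw": 0},
  {"xyz": [0, -0.1, 7], "twist": [0, 0, 0], "jaw": 0},
])

```text
time_s: 2.53
tool_pos: [0.5301, 0.1522, 0.2207]
tool_rot: [180.0, 0.1, 178.7]
force: [0.7, 0.5, 0.4]
grip_width: 0.0872
grasp_force: 0.0
```

```bash
python3 - <<'E'
from h import *
go([.5319,.1497,.219],178.7)
E
```

```text
shift cm [-0.18 -0.25  0.17] twist [ 0.04  0.09 -0.04] t 2.5333
```

servo_tool([
  {"xyz": [-0.2, -0.2, 0.1], "twist": [0, 0, 0], "jaw": 0.2},
  {"xyz": [-0.2, -0.2, 0.1], "twist": [0, 0, 0], "jaw": 0.4},
  {"xyz": [-0.2, -0.2, 0.1], "twist": [0, 0, 0], "jaw": 0.6},
  {"xyz": [-0.2, -0.2, 0.1], "twist": [0, 0, 0], "jaw": 0.7},
  {"xyz": [-0.2, -0.2, 0.1], "twist": [0, 0, 0], "jaw": 0.75},
  {"xyz": [-0.2, -0.2, 0.1], "twist": [0, 0, 0], "jaw": 0.8},
  {"xyz": [-0.2, -0.2, 0.1], "twist": [0, 0, 0], "jaw": 0.85},
  {"xyz": [-0.2, -0.2, 0.1], "twist": [0, 0, 0], "jaw": 0.9},
  {"xyz": [-0.2, -0.2, 0.1], "twist": [0, 0, 0], "jaw": 1},
  {"xyz": [-0.2, -0.2, 0.1], "twist": [0, 0, 0], "jaw": 1},
], newtons=60)

```text
time_s: 3.37
tool_pos: [0.5316, 0.15, 0.2188]
tool_rot: [180.0, 0.0, 178.7]
force: [-0.3, -0.3, 0.1]
grip_width: 0.0282
grasp_force: 0.0
```

servo_tool([
  {"xyz": [0, 0, 0], "twist": [0, 0, 0], "jaw": 1},
  {"xyz": [0, 0, 0], "twist": [0, 0, 0], "jaw": 1},
  {"xyz": [0, 0, 0], "twist": [0, 0, 0], "jaw": 1},
])

```text
time_s: 3.62
tool_pos: [0.5317, 0.1497, 0.2188]
tool_rot: [-180.0, 0.0, 178.6]
force: [-0.1, -0.5, 0.5]
grip_width: 0.0126
grasp_force: 60.0
```

```bash
python3 - <<'E'
from h import *
go([.5319,.1497,.219],178.7)
E
```

```text
shift cm [-0.02 -0.   -0.02] twist [-0.01  0.   -0.07] t 3.6167
```

Gripped (12.6 mm, 60 N). Lift gently.

servo_tool([
  {"xyz": [0, 0, -0.2], "twist": [0, 0, 0], "jaw": 1},
  {"xyz": [0, 0, -0.5], "twist": [0, 0, 0], "jaw": 1},
  {"xyz": [0, 0, -0.9], "twist": [0, 0, 0], "jaw": 1},
  {"xyz": [0, 0, -1.4], "twist": [0, 0, 0], "jaw": 1},
  {"xyz": [0, 0, -2], "twist": [0, 0, 0], "jaw": 1},
  {"xyz": [0, 0, -2.7], "twist": [0, 0, 0], "jaw": 1},
  {"xyz": [0, 0, -3.4], "twist": [0, 0, 0], "jaw": 1},
  {"xyz": [0, 0, -4], "twist": [0, 0, 0], "jaw": 1},
  {"xyz": [0, 0, -4.4], "twist": [0, 0, 0], "jaw": 1},
  {"xyz": [0, 0, -4.5], "twist": [0, 0, 0], "jaw": 1},
])

```text
time_s: 4.45
tool_pos: [0.532, 0.15, 0.265]
tool_rot: [179.9, 0.1, 178.7]
force: [-0.1, -0.5, -3.7]
grip_width: 0.012
grasp_force: 60.0
```

servo_tool([
  {"xyz": [0, 0, 0], "twist": [0, 0, 0], "jaw": 1},
  {"xyz": [0, 0, 0], "twist": [0, 0, 0], "jaw": 1},
  {"xyz": [0, 0, 0], "twist": [0, 0, 0], "jaw": 1},
  {"xyz": [0, 0, 0], "twist": [0, 0, 0], "jaw": 1},
])

```text
time_s: 4.78
tool_pos: [0.5315, 0.1499, 0.2633]
tool_rot: [-180.0, -0.0, 178.7]
force: [0.5, 0.4, -3.5]
grip_width: 0.0126
grasp_force: 60.0
```

```bash
python3 - <<'E'
from h import *
from cell import env
o=env.get_obs();print(o["force"],o["wrist_torque"],o["grasp_force"],o["tool_pos"])
W=[]
for n,x,y in(("top",170,140),("side",215,120)):
    c=env.read_camera(n);W.append(cv2.resize(cv2.convertScaleAbs(c["img"][y:y+90,x:x+66,::-1],alpha=1.5),None,fx=6,fy=6,interpolation=cv2.INTER_CUBIC))
cv2.imwrite("pics/lift.png",np.hstack(W))
E
```

```text
[ 0.49782495  0.41386262 -3.54777257] [ 0.05886818  0.29941991 -0.00297527] 59.96875008568168 [0.5314567  0.1498857  0.26332153]
```

View pics/lift.png

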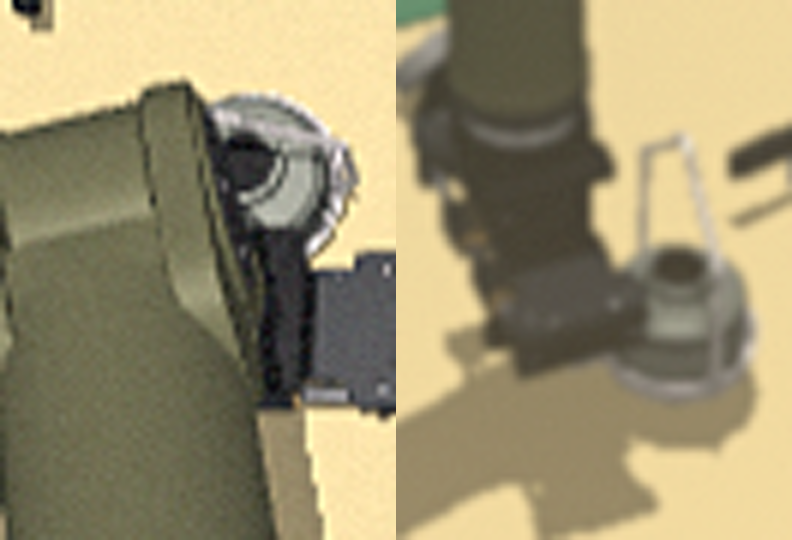

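The pan is held level with the canister upright. The load is about 3.5 N, so I expect about 64 mm of travel. Raise to the insertion height.

servo_tool([
  {"xyz": [0.1, 0, -0.3], "twist": [0, 0, 0], "jaw": 1},
  {"xyz": [0.4, 0, -1], "twist": [0, 0, 0], "jaw": 1},
  {"xyz": [1, 0, -2.2], "twist": [0, 0, 0], "jaw": 1},
  {"xyz": [1.7, 0, -3.7], "twist": [0, 0, 0], "jaw": 1},
  {"xyz": [2.4, 0, -5.3], "twist": [0, 0, 0], "jaw": 1},
  {"xyz": [3.2, 0, -7], "twist": [0, 0, 0], "jaw": 1},
  {"xyz": [4, 0, -8.5], "twist": [0, 0, 0], "jaw": 1},
  {"xyz": [4.6, 0, -9.7], "twist": [0, 0, 0], "jaw": 1},
  {"xyz": [5, 0, -10.4], "twist": [0, 0, 0], "jaw": 1},
  {"xyz": [5, 0, -10.6], "twist": [0, 0, 0], "jaw": 1},
])

```text
time_s: 5.72
tool_pos: [0.4813, 0.1513, 0.3715]
tool_rot: [179.9, 0.1, 178.7]
force: [-0.1, -0.0, -3.3]
grip_width: 0.0122
grasp_force: 60.0
```

servo_tool([
  {"xyz": [0.1, -0.4, 0], "twist": [0, 0, 0], "jaw": 1},
  {"xyz": [0.3, -1.2, 0], "twist": [0, 0, -0.5], "jaw": 1},
  {"xyz": [0.6, -2.4, 0], "twist": [0, 0, -1], "jaw": 1},
  {"xyz": [1, -4, 0], "twist": [0, 0, -2], "jaw": 1},
  {"xyz": [1.4, -5.8, 0], "twist": [0, 0, -3], "jaw": 1},
  {"xyz": [1.8, -7.6, 0], "twist": [0, 0, -4], "jaw": 1},
  {"xyz": [2.1, -9.4, 0], "twist": [0, 0, -5], "jaw": 1},
  {"xyz": [2.4, -11.2, 0], "twist": [0, 0, -6], "jaw": 1},
  {"xyz": [2.6, -13, 0], "twist": [0, 0, -7], "jaw": 1},
  {"xyz": [2.7, -14.8, 0], "twist": [0, 0, -8], "jaw": 1},
])

```text
time_s: 6.55
tool_pos: [0.4504, 0.0019, 0.3686]
tool_rot: [-180.0, -0.1, -173.3]
force: [0.4, -0.1, -3.8]
grip_width: 0.0124
grasp_force: 60.0
```

```bash
python3 - <<'E'
from h import *
go([.4546,-.1999,.369],199.15)
E
```

```text
shift cm [ 1.920e+00 -2.009e+01 -2.000e-02] twist [ -0.02  -0.13 -12.49] t 6.55
```

servo_tool([
  {"xyz": [0.2, -1.8, 0], "twist": [0, 0, -1], "jaw": 1},
  {"xyz": [0.4, -3.6, 0], "twist": [0, 0, -2.2], "jaw": 1},
  {"xyz": [0.6, -5.4, 0], "twist": [0, 0, -3.4], "jaw": 1},
  {"xyz": [0.8, -7.2, 0], "twist": [0, 0, -4.6], "jaw": 1},
  {"xyz": [1, -9, 0], "twist": [0, 0, -5.8], "jaw": 1},
  {"xyz": [1.2, -10.8, 0], "twist": [0, 0, -7], "jaw": 1},
  {"xyz": [1.4, -12.6, 0], "twist": [0, 0, -8.2], "jaw": 1},
  {"xyz": [1.5, -14.3, 0], "twist": [0, 0, -9.3], "jaw": 1},
  {"xyz": [1.6, -15.8, 0], "twist": [0, 0, -10.3], "jaw": 1},
  {"xyz": [1.7, -17.2, 0], "twist": [0, 0, -11.2], "jaw": 1},
])

```text
time_s: 7.38
tool_pos: [0.4533, -0.171, 0.3687]
tool_rot: [-180.0, -0.1, -162.2]
force: [-0.2, -0.5, -4.1]
grip_width: 0.0122
grasp_force: 60.0
```

servo_tool([
  {"xyz": [0, -1.1, 0], "twist": [0, 0, -0.6], "jaw": 1},
  {"xyz": [0, -1.9, 0], "twist": [0, 0, -1], "jaw": 1},
  {"xyz": [0, -2.4, 0], "twist": [0, 0, -1.2], "jaw": 1},
  {"xyz": [0, -2.6, 0], "twist": [0, 0, -1.3], "jaw": 1},
  {"xyz": [0, -2.6, 0], "twist": [0, 0, -1.3], "jaw": 1},
  {"xyz": [0, -2.6, 0], "twist": [0, 0, -1.3], "jaw": 1},
  {"xyz": [0, -2.6, 0], "twist": [0, 0, -1.3], "jaw": 1},
])

```text
time_s: 7.97
tool_pos: [0.4621, -0.1932, 0.3695]
tool_rot: [180.0, -0.0, -160.8]
force: [0.5, 0.7, -3.6]
grip_width: 0.0125
grasp_force: 60.0
```

```bash
python3 - <<'E'
from h import *
from cell import env
go([.4546,-.1999,.369],199.15)
o=env.get_obs();print(o["tool_pos"],o["tool_rot"],o["qpos"])
s,_=np.load("poses.npy");W=[]
yaw=np.radians(o["tool_rot"][2]-180);t=o["tool_pos"]
pp=np.array([t[0]+.094*np.cos(yaw),t[1]+.094*np.sin(yaw),yaw]);dz=t[2]-.219
P=[L+np.array([0,0,dz]) for L in PAN]
for n,x,y in(("top",270,130),("side",255,150)):
    d={n:env.read_camera(n)};im=cv2.resize(cv2.convertScaleAbs(d[n]["img"][y:y+100,x:x+66,::-1],alpha=1.5),None,fx=6,fy=6,interpolation=cv2.INTER_CUBIC)
    draw(d,n,P,pp,im,x,y,6,(0,0,255));draw(d,n,STAND[:1],s,im,x,y,6,(255,0,0));W.append(im)
cv2.imwrite("pics/ins.png",np.hstack(W))
E
```

```text
shift cm [ 0.93 -0.38  0.05] twist [ 0.03 -0.02  0.05] t 7.9667
[ 0.46210508 -0.19324323  0.36951823] [ 1.79970490e+02 -1.65156640e-02 -1.60799731e+02] [-20.88039729   0.52233262  41.1942589  107.93398903  -0.37523893
  71.70484508 129.63093251]
```

View pics/ins.png

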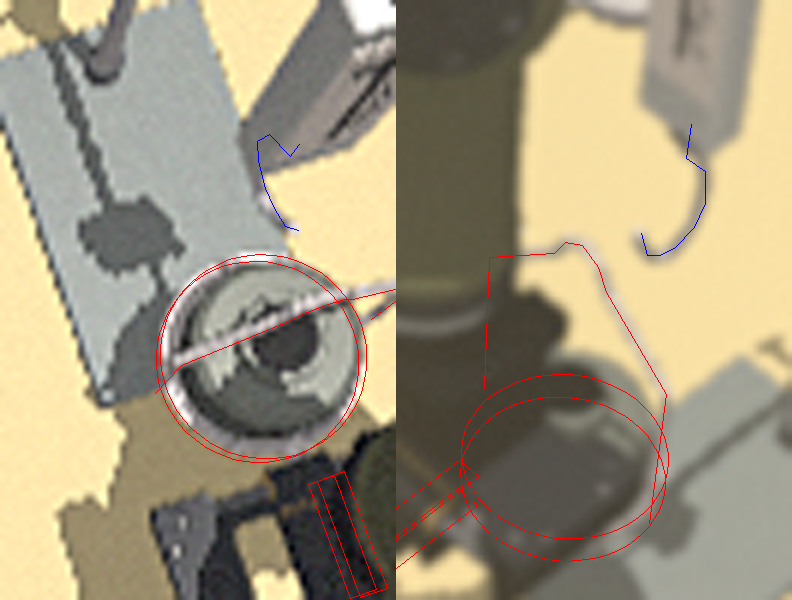

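The predicted pan overlay matches the picture. The bail is about 61 mm in front of the seat, 4 mm off sideways and 43 mm above it. The hook matches within 1 px or so. Insert.

servo_tool([
  {"xyz": [-0.1, -0.1, 0], "twist": [0, 0, 0], "jaw": 1},
  {"xyz": [-0.3, -0.2, 0], "twist": [0, 0, 0], "jaw": 1},
  {"xyz": [-0.7, -0.3, 0], "twist": [0, 0, 0], "jaw": 1},
  {"xyz": [-1.2, -0.4, 0], "twist": [0, 0, 0], "jaw": 1},
  {"xyz": [-1.7, -0.4, 0], "twist": [0, 0, 0], "jaw": 1},
  {"xyz": [-2.2, -0.4, 0], "twist": [0, 0, 0], "jaw": 1},
  {"xyz": [-2.7, -0.4, 0], "twist": [0, 0, 0], "jaw": 1},
  {"xyz": [-3.2, -0.4, 0], "twist": [0, 0, 0], "jaw": 1},
  {"xyz": [-3.7, -0.4, 0], "twist": [0, 0, 0], "jaw": 1},
  {"xyz": [-4.2, -0.4, 0], "twist": [0, 0, 0], "jaw": 1},
])

```text
time_s: 8.9
tool_pos: [0.5037, -0.1835, 0.3697]
tool_rot: [-180.0, -0.0, -160.8]
force: [0.1, 0.7, -3.8]
grip_width: 0.0123
grasp_force: 60.0
```

servo_tool([
  {"xyz": [-0.5, 0, 0], "twist": [0, 0, 0], "jaw": 1},
  {"xyz": [-0.9, 0, 0], "twist": [0, 0, 0], "jaw": 1},
  {"xyz": [-1.3, 0, 0], "twist": [0, 0, 0], "jaw": 1},
  {"xyz": [-1.6, 0, 0], "twist": [0, 0, 0], "jaw": 1},
  {"xyz": [-1.8, 0, 0], "twist": [0, 0, 0], "jaw": 1},
  {"xyz": [-1.8, 0, 0], "twist": [0, 0, 0], "jaw": 1},
  {"xyz": [-1.8, 0, 0], "twist": [0, 0, 0], "jaw": 1},
  {"xyz": [-1.8, 0, 0], "twist": [0, 0, 0], "jaw": 1},
])

```text
time_s: 9.57
tool_pos: [0.52, -0.1781, 0.3697]
tool_rot: [180.0, -0.0, -160.9]
force: [-0.7, -0.0, -3.5]
grip_width: 0.0122
grasp_force: 60.0
```

```bash
python3 - <<'E'
from h import *
from cell import env
go([.5208,-.1769,.369],199.15)
o=env.get_obs();print(o["tool_pos"],o["force"])
s,_=np.load("poses.npy");W=[]
for n,x,y in(("top",270,130),("side",265,145)):
    d={n:env.read_camera(n)};im=cv2.resize(cv2.convertScaleAbs(d[n]["img"][y:y+75,x:x+50,::-1],alpha=1.5),None,fx=8,fy=8,interpolation=cv2.INTER_CUBIC)
    W.append(im)
cv2.imwrite("pics/ins2.png",np.hstack(W))
E
```

```text
shift cm [-0.12  0.08  0.07] twist [ 0.01 -0.01 -0.02] t 9.5667
[ 0.51995451 -0.17806927  0.36972276] [-0.73908071 -0.03866351 -3.47933825]
```

View pics/ins2.png

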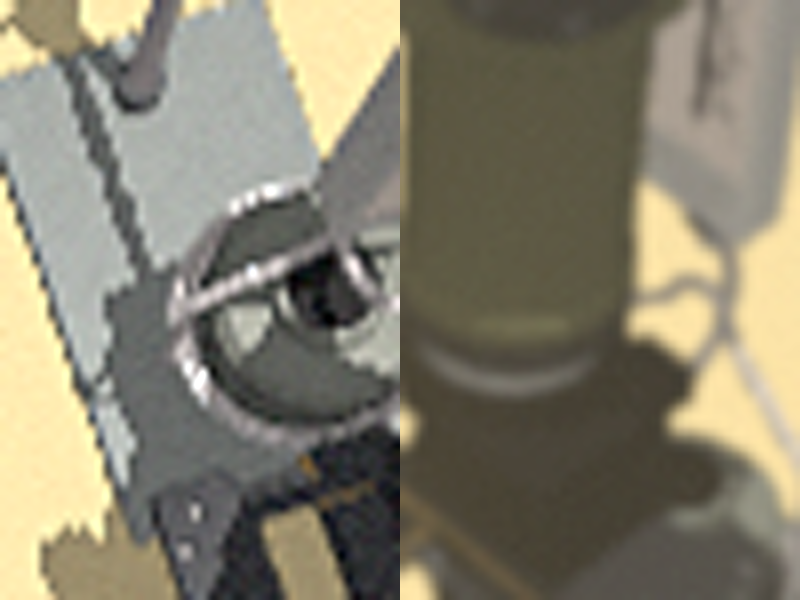

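The picture shows the bail wire inside the hook: in the side crop the bail top at (685,290) sits behind the hook at (730,280). Lower it, slowly around contact.

servo_tool([
  {"xyz": [-0.1, 0, 0.1], "twist": [0, 0, 0], "jaw": 1},
  {"xyz": [-0.1, 0, 0.4], "twist": [0, 0, 0], "jaw": 1},
  {"xyz": [-0.1, 0, 0.8], "twist": [0, 0, 0], "jaw": 1},
  {"xyz": [-0.1, 0, 1.3], "twist": [0, 0, 0], "jaw": 1},
  {"xyz": [-0.1, 0, 1.8], "twist": [0, 0, 0], "jaw": 1},
  {"xyz": [-0.1, 0, 2.3], "twist": [0, 0, 0], "jaw": 1},
  {"xyz": [-0.1, 0, 2.7], "twist": [0, 0, 0], "jaw": 1},
  {"xyz": [-0.1, 0, 3], "twist": [0, 0, 0], "jaw": 1},
  {"xyz": [-0.1, 0, 3.2], "twist": [0, 0, 0], "jaw": 1},
  {"xyz": [-0.1, 0, 3.3], "twist": [0, 0, 0], "jaw": 1},
])

```text
time_s: 10.5
tool_pos: [0.5211, -0.1775, 0.3364]
tool_rot: [180.0, -0.0, -160.9]
force: [0.9, 0.5, -3.9]
grip_width: 0.0124
grasp_force: 60.0
```

servo_tool([
  {"xyz": [0, 0, 0.1], "twist": [0, 0, 0], "jaw": 1},
  {"xyz": [0, 0, 0.2], "twist": [0, 0, 0], "jaw": 1},
  {"xyz": [0, 0, 0.3], "twist": [0, 0, 0], "jaw": 1},
  {"xyz": [0, 0, 0.4], "twist": [0, 0, 0], "jaw": 1},
  {"xyz": [0, 0, 0.5], "twist": [0, 0, 0], "jaw": 1},
  {"xyz": [0, 0, 0.6], "twist": [0, 0, 0], "jaw": 1},
  {"xyz": [0, 0, 0.7], "twist": [0, 0, 0], "jaw": 1},
  {"xyz": [0, 0, 0.8], "twist": [0, 0, 0], "jaw": 1},
  {"xyz": [0, 0, 0.9], "twist": [0, 0, 0], "jaw": 1},
  {"xyz": [0, 0, 1], "twist": [0, 0, 0], "jaw": 1},
])

```text
time_s: 11.33
tool_pos: [0.5212, -0.1775, 0.3267]
tool_rot: [180.0, 0.0, -160.8]
force: [-0.6, 0.1, -3.0]
grip_width: 0.0127
grasp_force: 60.0
```

servo_tool([
  {"xyz": [0, 0, 0.1], "twist": [0, 0, 0], "jaw": 1},
  {"xyz": [0, 0, 0.2], "twist": [0, 0, 0], "jaw": 1},
  {"xyz": [0, 0, 0.3], "twist": [0, 0, 0], "jaw": 1},
  {"xyz": [0, 0, 0.4], "twist": [0, 0, 0], "jaw": 1},
  {"xyz": [0, 0, 0.5], "twist": [0, 0, 0], "jaw": 1},
  {"xyz": [0, 0, 0.6], "twist": [0, 0, 0], "jaw": 1},
  {"xyz": [0, 0, 0.7], "twist": [0, 0, 0], "jaw": 1},
  {"xyz": [0, 0, 0.8], "twist": [0, 0, 0], "jaw": 1},
  {"xyz": [0, 0, 0.9], "twist": [0, 0, 0], "jaw": 1},
  {"xyz": [0, 0, 1], "twist": [0, 0, 0], "jaw": 1},
])

```text
time_s: 12.17
tool_pos: [0.5211, -0.1776, 0.3167]
tool_rot: [-180.0, 0.0, -160.9]
force: [-0.2, -0.2, -3.3]
grip_width: 0.0124
grasp_force: 60.0
```

servo_tool([
  {"xyz": [0, 0, 0.12], "twist": [0, 0, 0], "jaw": 1},
  {"xyz": [0, 0, 0.27], "twist": [0, 0, 0], "jaw": 1},
  {"xyz": [0, 0, 0.45], "twist": [0, 0, 0], "jaw": 1},
  {"xyz": [0, 0, 0.65], "twist": [0, 0, 0], "jaw": 1},
  {"xyz": [0, 0, 0.85], "twist": [0, 0, 0], "jaw": 1},
  {"xyz": [0, 0, 1.05], "twist": [0, 0, 0], "jaw": 1},
  {"xyz": [0, 0, 1.25], "twist": [0, 0, 0], "jaw": 1},
  {"xyz": [0, 0, 1.42], "twist": [0, 0, 0], "jaw": 1},
  {"xyz": [0, 0, 1.55], "twist": [0, 0, 0], "jaw": 1},
  {"xyz": [0, 0, 1.65], "twist": [0, 0, 0], "jaw": 1},
])

```text
time_s: 13.0
tool_pos: [0.5211, -0.1775, 0.3001]
tool_rot: [180.0, 0.0, -160.9]
force: [0.4, 0.9, -1.8]
grip_width: 0.0123
grasp_force: 60.0
```

```bash
python3 - <<'E'
from h import *
from cell import env
o=env.get_obs();print(o["force"],o["tool_pos"],o["wrist_torque"])
c=env.read_camera("side");x,y=255,130
cv2.imwrite("pics/low.png",cv2.resize(cv2.convertScaleAbs(c["img"][y:y+110,x:x+80,::-1],alpha=1.5),None,fx=5,fy=5,interpolation=cv2.INTER_CUBIC))
E
```

```text
[ 0.38722238  0.88391846 -1.77658675] [ 0.52113104 -0.1775453   0.30012046] [0.02225802 0.20336775 0.03111944]
```

View pics/low.png

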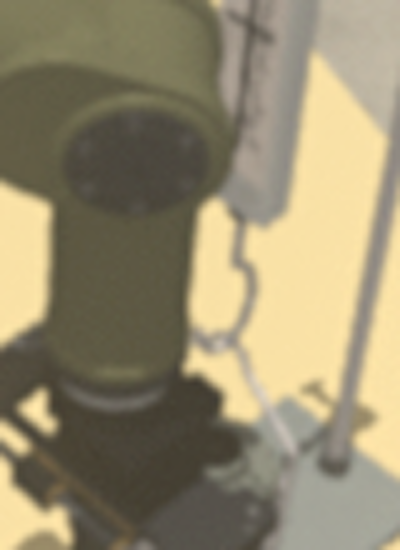

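The bail is seated in the bowl and the hook has come down, with the force falling to -1.8 N. Continue.

servo_tool([
  {"xyz": [0, 0, 0.1], "twist": [0, 0, 0], "jaw": 1},
  {"xyz": [0, 0, 0.25], "twist": [0, 0, 0], "jaw": 1},
  {"xyz": [0, 0, 0.42], "twist": [0, 0, 0], "jaw": 1},
  {"xyz": [0, 0, 0.62], "twist": [0, 0, 0], "jaw": 1},
  {"xyz": [0, 0, 0.82], "twist": [0, 0, 0], "jaw": 1},
  {"xyz": [0, 0, 1.02], "twist": [0, 0, 0], "jaw": 1},
  {"xyz": [0, 0, 1.22], "twist": [0, 0, 0], "jaw": 1},
  {"xyz": [0, 0, 1.4], "twist": [0, 0, 0], "jaw": 1},
  {"xyz": [0, 0, 1.55], "twist": [0, 0, 0], "jaw": 1},
  {"xyz": [0, 0, 1.65], "twist": [0, 0, 0], "jaw": 1},
])

```text
time_s: 13.88
tool_pos: [0.5211, -0.1775, 0.2836]
tool_rot: [180.0, 0.0, -160.8]
force: [-1.0, 0.3, -1.4]
grip_width: 0.0124
grasp_force: 60.0
```

servo_tool([
  {"xyz": [0, 0, 0.1], "twist": [0, 0, 0], "jaw": 1},
  {"xyz": [0, 0, 0.2], "twist": [0, 0, 0], "jaw": 1},
  {"xyz": [0, 0, 0.3], "twist": [0, 0, 0], "jaw": 1},
  {"xyz": [0, 0, 0.4], "twist": [0, 0, 0], "jaw": 1},
  {"xyz": [0, 0, 0.5], "twist": [0, 0, 0], "jaw": 1},
  {"xyz": [0, 0, 0.6], "twist": [0, 0, 0], "jaw": 1},
  {"xyz": [0, 0, 0.7], "twist": [0, 0, 0], "jaw": 1},
  {"xyz": [0, 0, 0.8], "twist": [0, 0, 0], "jaw": 1},
  {"xyz": [0, 0, 0.9], "twist": [0, 0, 0], "jaw": 1},
  {"xyz": [0, 0, 1], "twist": [0, 0, 0], "jaw": 1},
])

```text
time_s: 14.72
tool_pos: [0.5212, -0.1775, 0.2737]
tool_rot: [180.0, 0.0, -160.8]
force: [0.6, -0.6, -0.0]
grip_width: 0.0127
grasp_force: 60.0
```

```bash
cat >avg.py <<'E'
from h import *
from cell import env
F=[]
for i in range(12): env.read_camera("side");o=env.get_obs();F.append(np.r_[o["force"],o["wrist_torque"],o["tool_pos"]])
F=np.array(F);print(F.mean(0).round(4),F[:,:6].std(0).round(3),o["time_s"])
E
python3 avg.py
```

```text
[-0.9349  0.4635 -0.4448  0.0912  0.1339  0.071   0.5211 -0.1775  0.2737] [0.497 0.414 0.32  0.024 0.041 0.03 ] 15.3167
```

The residual is 0.45 N vertically. A sideways force of about 1 N says the bail sits some millimetres off the bowl bottom (too far +x and -y of the stand). Ease it sideways while finishing the descent.

servo_tool([
  {"xyz": [0, 0, 0.05], "twist": [0, 0, 0], "jaw": 1},
  {"xyz": [0.03, 0.03, 0.1], "twist": [0, 0, 0], "jaw": 1},
  {"xyz": [0.07, 0.06, 0.15], "twist": [0, 0, 0], "jaw": 1},
  {"xyz": [0.1, 0.08, 0.2], "twist": [0, 0, 0], "jaw": 1},
  {"xyz": [0.13, 0.1, 0.25], "twist": [0, 0, 0], "jaw": 1},
  {"xyz": [0.16, 0.12, 0.3], "twist": [0, 0, 0], "jaw": 1},
  {"xyz": [0.2, 0.14, 0.35], "twist": [0, 0, 0], "jaw": 1},
  {"xyz": [0.2, 0.16, 0.4], "twist": [0, 0, 0], "jaw": 1},
  {"xyz": [0.2, 0.18, 0.45], "twist": [0, 0, 0], "jaw": 1},
  {"xyz": [0.2, 0.2, 0.5], "twist": [0, 0, 0], "jaw": 1},
])

```text
time_s: 16.15
tool_pos: [0.5187, -0.1763, 0.2688]
tool_rot: [-180.0, 0.0, -160.8]
force: [2.3, -0.3, -0.6]
grip_width: 0.0123
grasp_force: 60.0
```

```bash
python3 avg.py
```

```text
[ 1.5907  0.4511 -0.6142  0.0988 -0.1352 -0.0197  0.5186 -0.1763  0.2688] [0.552 0.296 0.505 0.037 0.032 0.045] 16.75
```

servo_tool([
  {"xyz": [-0.03, 0, 0.06], "twist": [0, 0, 0], "jaw": 1},
  {"xyz": [-0.06, 0, 0.12], "twist": [0, 0, 0], "jaw": 1},
  {"xyz": [-0.09, 0, 0.18], "twist": [0, 0, 0], "jaw": 1},
  {"xyz": [-0.12, 0, 0.24], "twist": [0, 0, 0], "jaw": 1},
  {"xyz": [-0.14, 0, 0.3], "twist": [0, 0, 0], "jaw": 1},
  {"xyz": [-0.14, 0, 0.36], "twist": [0, 0, 0], "jaw": 1},
  {"xyz": [-0.14, 0, 0.42], "twist": [0, 0, 0], "jaw": 1},
  {"xyz": [-0.14, 0, 0.48], "twist": [0, 0, 0], "jaw": 1},
  {"xyz": [-0.14, 0, 0.54], "twist": [0, 0, 0], "jaw": 1},
  {"xyz": [-0.14, 0, 0.6], "twist": [0, 0, 0], "jaw": 1},
])

```text
time_s: 17.58
tool_pos: [0.5198, -0.1759, 0.2627]
tool_rot: [180.0, -0.0, -160.8]
force: [-0.0, -0.4, -0.2]
grip_width: 0.0124
grasp_force: 60.0
```

```bash
python3 avg.py
```

```text
[-0.2397 -0.1428  0.1922  0.0312  0.0564  0.0135  0.5199 -0.1759  0.2627] [0.435 0.356 0.407 0.032 0.027 0.031] 18.1833
```

```bash
sed -i 's/range(12)/range(50)/' avg.py; python3 avg.py
```

```text
[-0.4588 -0.1078 -0.0411  0.0417  0.0646  0.0108  0.5199 -0.1758  0.2628] [0.425 0.618 0.524 0.033 0.03  0.03 ] 20.6833
```

Balanced vertically (Fz about 0), with a small -x force left. Correct by 0.4 mm, reduce the grip gradually, then open.

servo_tool([
  {"xyz": [0.02, 0, 0], "twist": [0, 0, 0], "jaw": 1},
  {"xyz": [0.04, 0, 0], "twist": [0, 0, 0], "jaw": 1},
  {"xyz": [0.04, 0, 0], "twist": [0, 0, 0], "jaw": 1},
  {"xyz": [0.04, 0, 0], "twist": [0, 0, 0], "jaw": 1},
], newtons=25)

```text
time_s: 21.02
tool_pos: [0.5196, -0.1759, 0.2628]
tool_rot: [180.0, 0.0, -160.8]
force: [0.5, -1.0, -0.2]
grip_width: 0.0127
grasp_force: 25.0
```

servo_tool([
  {"xyz": [0, 0, 0], "twist": [0, 0, 0], "jaw": 1},
  {"xyz": [0, 0, 0], "twist": [0, 0, 0], "jaw": 1},
  {"xyz": [0, 0, 0], "twist": [0, 0, 0], "jaw": 1},
  {"xyz": [0, 0, 0], "twist": [0, 0, 0], "jaw": 1},
], newtons=8)

```text
time_s: 21.35
tool_pos: [0.5196, -0.176, 0.2628]
tool_rot: [-180.0, 0.0, -160.9]
force: [0.2, 0.4, -0.0]
grip_width: 0.013
grasp_force: 8.0
```

servo_tool([
  {"xyz": [0, 0, 0], "twist": [0, 0, 0], "jaw": 1},
  {"xyz": [0, 0, 0], "twist": [0, 0, 0], "jaw": 1},
  {"xyz": [0, 0, 0], "twist": [0, 0, 0], "jaw": 1},
  {"xyz": [0, 0, 0], "twist": [0, 0, 0], "jaw": 1},
], newtons=3)

```text
time_s: 21.68
tool_pos: [0.5195, -0.176, 0.2628]
tool_rot: [180.0, 0.0, -160.8]
force: [-0.2, -0.5, -0.3]
grip_width: 0.0132
grasp_force: 3.0
```

```bash
python3 avg.py
```

```text
[ 0.322  -0.0046  0.083   0.0506 -0.016  -0.0128  0.5195 -0.176   0.2628] [0.493 0.409 0.495 0.036 0.031 0.033] 24.1833
```

Forces are near zero. Open gently and let it settle before backing off.

servo_tool([
  {"xyz": [0, 0, 0], "twist": [0, 0, 0], "jaw": 0.84},
  {"xyz": [0, 0, 0], "twist": [0, 0, 0], "jaw": 0.82},
  {"xyz": [0, 0, 0], "twist": [0, 0, 0], "jaw": 0.78},
  {"xyz": [0, 0, 0], "twist": [0, 0, 0], "jaw": 0.7},
  {"xyz": [0, 0, 0], "twist": [0, 0, 0], "jaw": 0.6},
  {"xyz": [0, 0, 0], "twist": [0, 0, 0], "jaw": 0.45},
  {"xyz": [0, 0, 0], "twist": [0, 0, 0], "jaw": 0.3},
  {"xyz": [0, 0, 0], "twist": [0, 0, 0], "jaw": 0.15},
  {"xyz": [0, 0, 0], "twist": [0, 0, 0], "jaw": 0},
  {"xyz": [0, 0, 0], "twist": [0, 0, 0], "jaw": 0},
])

```text
time_s: 25.02
tool_pos: [0.5195, -0.176, 0.2628]
tool_rot: [180.0, 0.0, -160.8]
force: [0.2, -1.0, 0.2]
grip_width: 0.0579
grasp_force: 0.0
```

```bash
python3 - <<'E'
from h import *
from cell import env
# pointer/hook motion between frames: phase shift of balance/hook patch
fr=[]
for i in range(14):
    c=env.read_camera("side");fr.append(c["img"][165:225,290:325].astype(np.float32).mean(2))
print([tuple(np.round(cv2.phaseCorrelate(fr[0],f)[0],2)) for f in fr[1:]],[round(float(abs(f-fr[0]).max())) for f in fr[1:]])
o=env.get_obs();print(o["time_s"],o["grip_width"],o["force"])
E
```

```text
[(np.float64(0.01), np.float64(-0.03)), (np.float64(0.04), np.float64(-0.1)), (np.float64(0.01), np.float64(-0.01)), (np.float64(0.03), np.float64(-0.04)), (np.float64(0.03), np.float64(-0.04)), (np.float64(0.05), np.float64(-0.1)), (np.float64(0.01), np.float64(-0.08)), (np.float64(-0.03), np.float64(-0.05)), (np.float64(0.03), np.float64(-0.09)), (np.float64(0.01), np.float64(-0.05)), (np.float64(-0.03), np.float64(-0.1)), (np.float64(0.03), np.float64(-0.03)), (np.float64(0.01), np.float64(-0.11))] [8, 7, 7, 6, 7, 13, 12, 13, 12, 13, 12, 13, 13]
25.7167 0.08699238871457757 [-9.55101405e-05  3.90020465e-02  2.78064147e-01]
```

The hook is still. Back off along -x of the stand.

servo_tool([
  {"xyz": [0.3, 0, 0], "twist": [0, 0, 0], "jaw": 0},
  {"xyz": [1, 0, 0], "twist": [0, 0, 0], "jaw": 0},
  {"xyz": [2, 0, 0], "twist": [0, 0, 0], "jaw": 0},
  {"xyz": [3, 0, 0], "twist": [0, 0, 0], "jaw": 0},
  {"xyz": [4, 0, 0], "twist": [0, 0, 0], "jaw": 0},
  {"xyz": [5, 0, 0], "twist": [0, 0, 0], "jaw": 0},
  {"xyz": [6, 0, 0], "twist": [0, 0, 0], "jaw": 0},
  {"xyz": [7, 0, 0], "twist": [0, 0, 0], "jaw": 0},
  {"xyz": [7.5, 0, 0], "twist": [0, 0, 0], "jaw": 0},
  {"xyz": [7.5, 0, 0], "twist": [0, 0, 0], "jaw": 0},
])

```text
time_s: 26.55
tool_pos: [0.4474, -0.2012, 0.2628]
tool_rot: [180.0, 0.0, -160.9]
force: [0.1, 0.1, -0.4]
grip_width: 0.0871
grasp_force: 0.0
```

```bash
python3 - <<'E'
from h import *
from cell import env
F={"side":[],"top":[]}
for i in range(12):
    for n,(x,y,w,h) in(("side",(290,165,50,90)),("top",(285,140,45,60))):
        F[n].append(env.read_camera(n)["img"][y:y+h,x:x+w].astype(np.float32).mean(2))
for n in F: print(n,[round(float(abs(f-F[n][-1]).mean()),2) for f in F[n]],[tuple(np.round(cv2.phaseCorrelate(F[n][-1],f)[0],2).tolist()) for f in F[n][::3]])
o=env.get_obs();print(o["time_s"],o["force"],o["tool_pos"])
E
```

```text
side [0.44, 0.44, 0.44, 0.44, 0.44, 0.43, 0.43, 0.44, 0.43, 0.43, 0.44, 0.0] [(-0.02, 0.06), (-0.04, 0.03), (-0.01, 0.03), (-0.02, 0.02)]
top [1.85, 1.85, 1.84, 1.82, 1.84, 1.85, 1.87, 1.84, 1.82, 1.84, 1.86, 0.0] [(0.48, -0.01), (0.47, -0.02), (0.48, -0.03), (0.54, -0.05)]
27.75 [ 0.19035303  0.27473868 -0.32840403] [ 0.44868029 -0.20057912  0.26275951]
```

```bash
python3 -c "
from cell import env
print(env.sign_off())"
```

```text
the job is handed in; nothing more can be done
None
```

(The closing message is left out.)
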